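Shorten the telescopic pole by one hole

ROBOT

A 6-joint arm with a two-finger parallel gripper is mounted at the origin on a cart in front of the work surface, level with it; the furniture and walls round the work are solid. World frame = base frame: x ahead of the robot, y to its left, z up, the work surface at z = 0. Lengths are in m, angles in degrees, forces in N, time in s.
With the tool pointing down it reaches from about 0.25 to 0.725 m from the base axis. Payload 9.7 kg.
Tool frame: the origin (TCP) lies at the very end of the fingers, on their centre line; the grasp point (between the pads) lies grasp_offset behind it (grasp_offset is the distance from the TCP to the grasp point, in m); z points along the fingers, y is the line along which they close (so a half turn about z gives the same grasp; the last joint's range is limited). The gripper opens to 85 mm and grips with 20 to 120 N. Pads are 22 mm wide; open, the fingers measure 114 mm over their backs; the gripper's body (76 mm by 85 mm) begins 54 mm behind the grasp point. The pads swing forward as they close: fully open they stand 13 mm farther back than shut.
Start: joints at [-67.323, 4.979, 10.078, 95.1, 0, 90], TCP at [0.212, -0.507, 0.196] pointing down, gripper open.
Joint ranges: [-179.16, 179.16], [-48.56, 103.87], [-65.8, 70.77], [-126.05, 130.52], [-82.76, 87.17], [-180, 180]. Speed limits (degrees/s): [127.2, 127.2, 147.25, 180, 180, 180].

INTERFACE

Orientations are given as [roll, pitch, yaw] about the fixed x, y, z axes, in that order (R = Rz(yaw) Ry(pitch) Rx(roll)).
In Python, from workcell import get_obs, camera, calibration, job_done, recognise, cut_out, mark_of, grasp_offset gives the robot as it stands.
- The arm moves only by the tool servo_tool, never from a script. Its argument "moves" is a list of rows, each a list of 3 entries, a list of its own where there are three numbers: the turn, a rotation vector about the tool's x, y, z in degrees, then the shift along the tool's x, y, z in m, then the opening in per cent of the stroke, from 0 (shut) to 100 (fully open). In form: [[[ax, ay, az], [x, y, z], claw], ...]. A call has 1 to 12 rows; each row shifts and turns the commanded pose from where the row before left it, along the tool's axes as they then stand; what a row does not reach is not made up. A row lasts 1/10 s, in which the tool goes at most 50 mm and 8.59 degrees, less where a joint would pass 70% of its speed; a pose out of reach is approached as far as the arm can. A call is refused whole if a number of a shift passes 0.05 or a number of a turn 8.59, either way. A call with a gripper value outside its range is refused whole. The fingers move at their own pace and stop on an object; "force" is the grip in N (left out, the last holds). Time passes only in rows, so rows that do not move let the fingers close. It gives the time, the measured TCP pose, the force, the opening and the grip force at its end, in the units of the state.
- get_obs(): the state, without advancing time (a new reading comes with each control period).
- camera(name): name is "scene" or "top" or "wrist"; returns (picture, depth): 384x512x3 uint8, red, green, blue; 384x512 float32, m along the optical axis (not along the pixel's ray), 0 where there is no reading.
- calibration(name): a dict with "camera_matrix" (3x3 intrinsics, pixels), "R" (3x3) and "t" (3): a world point X has camera coordinates R X + t. Camera axes: x right, y down, z forward; pixel columns grow to the right and rows downward; lengths in m; the calibration is good to about 2 mm. A picture is of the moment at which its call begins: read the wrist's pose just before it. calibration takes no time and is no camera call; for the wrist camera it gives the pose at the moment of the call.
- job_done(): hands the job in; it is judged then, once.
Trained networks look in the newest picture that a camera, given by its name, has taken for a name from the list of things; names that differ only in an ending like _2 or _b are one class to them, and where a whole thing is asked for, a point or a joint stands for the part that bears it (a point fixed in the world has none). Each returns a list of dicts, best first, with "score" (0 to 1); they miss things now and then, are a little off and sometimes report something else, mostly with a low value. They report only what shows in the picture. A call takes as long as a camera call.
- recognise(name, camera): "xyz" ([x, y, z] in m, in the coordinates of the camera as it stood for that picture, good to about 4 mm: the middle of the surface that is visible of it).
- cut_out(name, camera): "mask" (384x512 bool, what is visible of it).
- mark_of(name, camera): "xyz" ([x, y, z] in m, in the coordinates of the camera as it stood for that picture, good to about 4 mm: a listed point, or the origin of a listed thing).
The state is a dict: "time": time; "q": joint angles; "qd": joint speeds; "joint_efforts": joint torques, N m; "ee_pos": TCP position; "tcp_rot": TCP orientation; "wrist_force": force on the tool from outside, world axes, zero at the start; "torque": the same for the moment, N m; "opening": finger opening in m; "grasp_force": force on a finger pad.
Only numpy, scipy, OpenCV 4.12 (cv2) and the standard library are available. Lean on these libraries where they do the work, as an engineer would, in place of code of your own. Each camera call takes 0.05 s, during which the arm holds its last target. There are 200 camera calls.

TASK

Shorten the telescopic pole in the bench stand by one hole: squeeze both spring buttons on its collar, slide the collar towards the stand's clamp block until both buttons pop out in the next pair of holes, gently, without straining the pins against the edges of the holes. Then fold the clamping lever fully down onto the pole and let go. Leave the roll of tape and the jar of screws where they are.

Things in the scene. Friction and masses are not known exactly. Their poses are not given: they have to be found in the camera images.
- squeeze_point (a point): Point on the pole's axis midway between the two squeeze buttons, 80 mm above the worktop; moves with the collar. y = along the pole towards the clamp block (sliding direction), x = across it, away from the robot, z up. The grey collar is 40 mm wide (x) and high. A round black button, 16 mm across, sticks out 8 mm on each side (-x, +x): 56 mm over both. Free space beside and 45 mm under it.
- push_flange (a point): Middle of the collar's upright push flange: 72 mm wide across the pole, 42 mm high, 6 mm thick, centred on the pole's axis 21 mm beyond the squeeze point towards the clamp block. Fingers standing beside the buttons can push on its face to slide the collar.
- sleeve (a joint): Travel of collar and outer tube along the inner tube, m: 0 in the first holes, grows towards the clamp block, ends at 0.068. Sliding takes 6 to 9 N while the pins drag, 1.5 N without. The next pair of holes is 34 to 46 mm on: it is in strips screwed on through slots, so its place differs each time and must be felt for (or seen on the bare tube beyond the flange). Play in a hole: 1.5 mm either way.
- button_near (a joint): Button on the robot's side (-x): how far it is pressed in, m. 0 = out, 0.007 = fully in, almost flush. Spring 2 N when out, 5.5 N fully in. Its pin is clear of the hole from 0.0045 on; between holes the button stays in at 0.004 by itself, and it pops out at a hole if nothing presses it. The two buttons move independently: a grip that is off centre frees only one.
- button_far (a joint): Button on the far side (+x) of the collar: the same as the near one.
- lever (a joint): Angle of the black clamping lever on top of the collar's tail, rad: 0 = folded flat along the pole; it starts standing up at 0.45 to 0.7. It is 54 mm long, 16 to 20 mm wide, points away from the clamp block, folds down under a push of 2 to 8 N near its tip (least if the push follows its arc) and stays where it is left. Folded flat, its top is 28 mm above the pole's axis (108 mm above the worktop).
- lever_hinge (a point): Middle of the lever's hinge line, which runs across the pole: 50 mm from the squeeze point, away from the clamp block, and 23 mm above the pole's axis. Axes as for the squeeze point.
- lever_tip (a point): Point on the upper face of the lever, 46 mm from its hinge, in the middle of its widened end.
- tube: The fixed aluminium inner tube, 22 x 22 mm, with the holes in its two sides; origin on its axis at the first pair of holes, axes as for the squeeze point. The stand's grey clamp block, 56 mm wide and 104 mm high, holds it at y = 137 to 183 mm.
- jar_middle (a point): Bystander: middle of the jar of screws, 70 mm across, 104 mm high, standing behind the pole.
- tape_middle (a point): Bystander: middle of the roll of masking tape, 100 mm across, 24 mm high, lying on the robot's left, beyond the clamp block.

How it is judged:
By the outcome, as a careful person would: the job done as asked, in the order asked, and still so for the second after the job is handed in, with the robot touching nothing.
It also fails if it takes over 53 s, if anything falls off the work surface, if the arm or the gripper's body presses on something with over 40 N, if the wrist force passes 120 N, or if a joint passes its speed limit or range.

## Working session

There is one attempt and no reset: what is moved stays moved. The work goes in short steps, Python scripts to look and compute and a tool call to move; the robot and the scene stay as the last step left them, time stands still between calls to the robot, and variables do not carry over. Pictures are saved under pics/ and viewed, at most 10 in all, crops included, and the job is handed in when it is done.

Besides the shell and the picture viewer there is one more tool, called after "Call:" as a command line: name --argument value ..., lists and objects as JSON in quotes. servo_tool: Moves the arm, as the interface text tells. Its arguments: {"type":"object","properties":{"moves":{"type":"array"},"force":{"type":"number"}},"required":["moves"]}

```bash
mkdir -p pics
cat > h.py <<'E'
from workcell import *
import numpy as np, cv2
def w(cam,p):
    c=calibration(cam); return np.array(c["R"]).T@(np.array(p)-np.array(c["t"]))
def show(im,name): cv2.imwrite('pics/'+name,cv2.cvtColor(im,cv2.COLOR_RGB2BGR))
def marks(cam,names):
    for n in names:
        r=mark_of(n,cam)
        print(cam,n,[(np.round(w(cam,d["xyz"]),4).tolist(),round(d["score"],2)) for d in r[:2]])
def st():
    o=get_obs(); print({k:np.round(o[k],4).tolist() for k in ["time","q","ee_pos","tcp_rot","wrist_force","torque","opening","grasp_force"]})
E
python3 - <<'E'
from h import *
st(); print(grasp_offset)
ims=[]
for c in ["scene","top"]:
    im,d=camera(c); ims.append(im)
    marks(c,["squeeze_point","push_flange","lever_hinge","lever_tip","tube","jar_middle","tape_middle"])
show(cv2.resize(np.vstack(ims),(450,600) if 0 else (400,600)),'a.png')
E
```

```text
{'time': 0.0, 'q': [-67.3223, 5.0122, 10.0346, 95.0988, -0.0018, 90.0003], 'ee_pos': [0.2119, -0.5072, 0.195], 'tcp_rot': [-179.9235, 0.0018, 22.6774], 'wrist_force': [0.2393, -1.3769, 0.0709], 'torque': [0.0148, -0.0035, -0.0579], 'opening': 0.0852, 'grasp_force': 0.0}
0.0187
scene squeeze_point [([0.4766, -0.1361, 0.0823], 0.6)]
scene push_flange [([0.4659, -0.1219, 0.0854], 0.79)]
scene lever_hinge [([0.4968, -0.1785, 0.1026], 0.85)]
scene lever_tip [([0.5118, -0.214, 0.1348], 0.46)]
scene tube []
scene jar_middle [([0.6969, -0.2306, 0.0514], 0.78)]
scene tape_middle [([0.4219, 0.2135, 0.0126], 0.67), ([0.6973, -0.2319, 0.0495], 0.56)]
top squeeze_point [([0.4766, -0.1374, 0.0816], 0.86)]
top push_flange [([0.4667, -0.1171, 0.0772], 0.81)]
top lever_hinge [([0.501, -0.1793, 0.0998], 0.84)]
top lever_tip [([0.5192, -0.2128, 0.1269], 0.52)]
top tube [([0.4768, -0.1381, 0.0752], 0.62)]
top jar_middle [([0.6991, -0.2281, 0.0511], 0.95)]
top tape_middle [([0.4236, 0.2155, 0.012], 0.91)]
```

View pics/a.png

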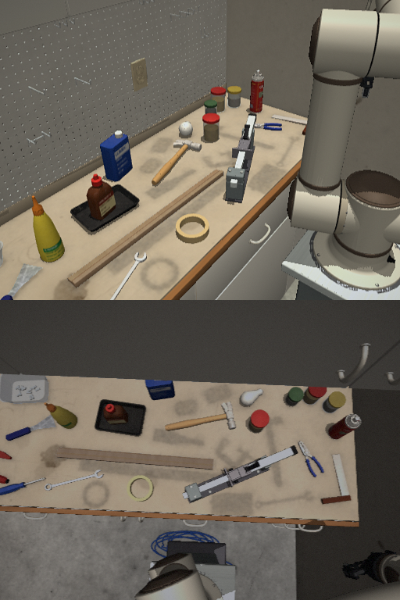

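The stand's pole runs diagonally (top picture: collar near (255,465), clamp block near (195,490)), and its yaw is about 27°. I'll move above it.

Call:
servo_tool --moves '[[[0,0,0],[0.0387,-0.0239,-0.006],100],[[0,0,0],[0.0387,-0.0239,-0.006],100],[[0,0,0],[0.0387,-0.0239,-0.006],100],[[0,0,0],[0.0387,-0.0239,-0.006],100],[[0,0,0],[0.0387,-0.0239,-0.006],100],[[0,0,0],[0.0387,-0.0239,-0.006],100],[[0,0,0],[0.0387,-0.0239,-0.006],100],[[0,0,0],[0.0387,-0.0239,-0.006],100],[[0,0,0],[0.0387,-0.0239,-0.006],100],[[0,0,0],[0.0387,-0.0239,-0.006],100]]'

```text
time: 1.8
ee_pos: [0.4778, -0.136, 0.2562]
tcp_rot: [180.0, -0.0, 22.7]
wrist_force: [1.5, -0.3, 0.4]
opening: 0.0851
grasp_force: 0.0
```

Run:
```python
from h import *
st()
```

```text
{'time': 1.8, 'q': [-15.8867, -0.5649, 11.1858, 101.7095, -0.0025, 141.4337], 'ee_pos': [0.4778, -0.136, 0.2562], 'tcp_rot': [179.9723, -0.0307, 22.6796], 'wrist_force': [1.4995, -0.288, 0.3715], 'torque': [-0.0709, -0.0298, -0.0064], 'opening': 0.0851, 'grasp_force': 0.0}
```

Call:
servo_tool --moves '[[[0,0,-8.55],[0,0,0],100],[[0,0,-8.55],[0,0,0],100],[[0,0,-8.55],[0,0,0],100],[[0,0,-8.55],[0,0,0],100],[[0,0,-8.55],[0,0,0],100],[[0,0,-8.55],[0,0,0],100],[[0,0,-8.55],[0,0,0],100],[[0,0,-8.55],[0,0,0],100],[[0,0,-8.55],[0,0,0],100],[[0,0,-8.55],[0,0,0],100],[[0,0,-8.55],[0,0,0],100]]'

```text
time: 2.9
ee_pos: [0.477, -0.1378, 0.2557]
tcp_rot: [180.0, 0.0, 117.1]
wrist_force: [0.1, -0.0, 1.6]
opening: 0.0855
grasp_force: 0.0
```

Run:
```python
from h import *
st()
im,d=camera("wrist"); show(im,'b.png')
marks("wrist",["squeeze_point","push_flange","lever_hinge","lever_tip","tube"])
c=calibration("wrist");R=np.array(c["R"]);print((-R.T@c["t"]).round(3),R.round(2),c["camera_matrix"])
```

```text
{'time': 2.9, 'q': [-16.1076, -0.5811, 11.1185, 101.6955, -0.0025, 46.8122], 'ee_pos': [0.477, -0.1378, 0.2557], 'tcp_rot': [179.9987, 0.0046, 117.0802], 'wrist_force': [0.0714, -0.0072, 1.6163], 'torque': [0.0105, -0.0155, 0.0219], 'opening': 0.0855, 'grasp_force': 0.0}
wrist squeeze_point [([0.4761, -0.1342, 0.0799], 0.75)]
wrist push_flange [([0.4693, -0.1163, 0.0802], 0.73)]
wrist lever_hinge [([0.4975, -0.1762, 0.1038], 0.69)]
wrist lever_tip [([0.5139, -0.2159, 0.132], 0.89)]
wrist tube [([0.4732, -0.1372, 0.0784], 0.76)]
[ 0.446 -0.075  0.433] [[ 0.9   0.45 -0.  ]
 [ 0.43 -0.86  0.28]
 [ 0.12 -0.25 -0.96]] [[274.97893576   0.         260.47251007]
 [  0.         274.97893576 195.40347996]
 [  0.           0.           1.        ]]
```

View pics/b.png

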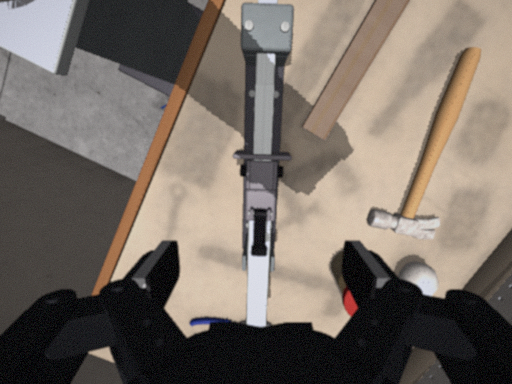

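The picture shows the pole near vertical at column 263, with the flange at row 156, the buttons at (241,171) and (281,171), and the dark slotted strips beside the tube at rows 60–150. Next I'll fit the axis from depth.

```bash
cat >> h.py <<'E'
def cloud(cam):
    im,d=camera(cam); c=calibration(cam); K=c["camera_matrix"]
    v,u=np.mgrid[:384,:512]
    P=np.stack([(u-K[0][2])/K[0][0]*d,(v-K[1][2])/K[1][1]*d,d],-1)
    return im,d,(P-np.array(c["t"]))@np.array(c["R"])
E
python3 - <<'E'
from h import *
im,d,W=cloud("wrist")
yaw=np.radians(27.1); ex=np.array([np.cos(yaw),np.sin(yaw)]); ey=np.array([-np.sin(yaw),np.cos(yaw)])
o=np.array([.4766,-.1362]); 
L=np.stack([(W[...,:2]-o)@ex,(W[...,:2]-o)@ey,W[...,2]],-1)
# tube/strip rows
for r in range(30,260,6):
    z=L[r,:,2]; m=(z>.07)&(abs(L[r,:,0])<.06)&(d[r]>0)
    if m.sum()<3: continue
    x=L[r,m,0];cs=np.where(m)[0]
    t=m&(z>np.median(z[m])-.006)
    print(r,cs[0],cs[-1],'x',x.min().round(4),x.max().round(4),'y',np.median(L[r,m,1]).round(4),'z',np.median(z[m]).round(4),z[m].max().round(4),'g',im[r,m].mean(-1)[::max(1,m.sum()//12)].astype(int))
big=im[50:180,215:310]
show(cv2.resize(big,None,fx=5,fy=4.6*1,interpolation=cv2.INTER_CUBIC),'c.png')
E
```

```text
30 239 290 x -0.022 0.0326 y 0.1561 z 0.1031 0.1071 g [103  86 124 142 153 152 152 153 151 151 128 179 123]
36 239 290 x -0.0224 0.0327 y 0.1504 z 0.1029 0.1054 g [ 81  87  85 128 158 156 152 152 153 156 151 154 148]
42 239 290 x -0.0225 0.0329 y 0.1447 z 0.1026 0.1049 g [ 83  87  82  91 134 156 158 155 159 154 155 159 150]
48 240 290 x -0.0215 0.0331 y 0.139 z 0.1023 0.1047 g [ 71  75  74  75  78  87 126 133 137 135 138 139 124]
54 242 287 x -0.0211 0.0312 y 0.1358 z 0.0873 0.0915 g [ 60  41  48  47  61 145 146 148 186 193 200  48  51  45  37  71]
60 255 273 x -0.0055 0.015 y 0.1294 z 0.0894 0.0913 g [100 137 154 158 159 155 152 155 157 154 152 151 153 170 199 219 224 217
 187]
66 255 273 x -0.0056 0.015 y 0.1231 z 0.0898 0.091 g [116 143 155 156 153 156 155 159 158 155 156 155 160 155 157 154 152 147
 109]
72 255 273 x -0.0057 0.015 y 0.1168 z 0.0894 0.0909 g [119 144 156 160 157 152 156 156 155 150 155 154 159 154 155 154 153 137
 100]
78 255 272 x -0.0058 0.0139 y 0.1104 z 0.0895 0.0913 g [123 150 160 157 154 150 155 156 156 152 157 158 155 154 157 159 152 126]
84 255 272 x -0.00
[... 3023 characters left out ...]
66 z 0.1146 0.1171 g [179 218 227 227 205 129  47  27  15  21  27  24  22  14  27  18  43  95
 163 208 224 201]
234 249 270 x -0.0168 0.0114 y -0.072 z 0.1194 0.1211 g [186 221 229 221 175  98  37  25  24  20  15  19  29  27  23  20  44  98
 141 160 168 153]
240 162 359 x -0.0493 0.0488 y 0.0079 z 0.3062 0.3082 g [136 127 118 118 227  24  26  24 152 125 134 134 138]
246 157 364 x -0.0495 0.0488 y 0.0078 z 0.3116 0.3151 g [121  61  51  17  69  51  22  20 210   5   2  59  62]
252 147 374 x -0.0554 0.054 y 0.0049 z 0.3124 0.3211 g [100  65  65   8  15  41  21  28 203  11  19  54  58  79]
258 140 381 x -0.0563 0.0551 y 0.0043 z 0.318 0.3268 g [ 84  61  48   9  17 198 226 228   3   0  14  59  23]
```

View pics/c.png

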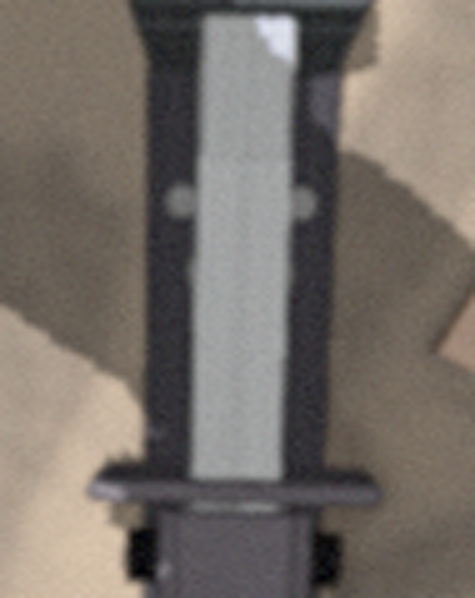

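Call:
servo_tool --moves '[[[0,0,2],[0,-0.027,0.03],100],[[0,0,0],[0,-0.027,0.03],100],[[0,0,0],[0,-0.027,0.03],100],[[-7.5,0,0],[0,0,0],100],[[-7.5,0,0],[0,0,0],100],[[-7.5,0,0],[0,0,0],100],[[-7.5,0,0],[0,0,0],100],[[-7.5,0,0],[0,0,0],100],[[-7.5,0,0],[0,0,0],100],[[0,0,0],[0,0,0],100]]'

```text
time: 4.25
ee_pos: [0.402, -0.173, 0.1634]
tcp_rot: [134.9, -0.3, 114.4]
wrist_force: [0.2, -1.3, -0.5]
opening: 0.0853
grasp_force: 0.0
```

Run:
```python
from h import *
st()
im,d,W=cloud("wrist"); show(cv2.resize(im[60:260,150:400],None,fx=3,fy=3,interpolation=cv2.INTER_CUBIC),'d.png')
np.savez('d.npz',im=im,d=d,W=W)
marks("wrist",["squeeze_point","push_flange","lever_hinge","lever_tip","tube"])
c=calibration("wrist");R=np.array(c["R"]);np.savez('dc.npz',R=R,t=c["t"],K=c["camera_matrix"]);print((-R.T@c["t"]).round(3))
```

```text
{'time': 4.25, 'q': [-53.842, -31.0494, -33.779, 75.9564, 43.9519, 16.4448], 'ee_pos': [0.402, -0.173, 0.1634], 'tcp_rot': [134.9055, -0.2579, 114.3984], 'wrist_force': [0.2144, -1.291, -0.5065], 'torque': [-0.2153, 0.6473, -0.0183], 'opening': 0.0853, 'grasp_force': 0.0}
wrist squeeze_point [([0.4764, -0.1353, 0.0794], 0.84)]
wrist push_flange [([0.4696, -0.1156, 0.0802], 0.57)]
wrist lever_hinge [([0.5, -0.1798, 0.1078], 0.71)]
wrist lever_tip [([0.5157, -0.2116, 0.1367], 0.95)]
wrist tube [([0.6981, -0.229, 0.0557], 0.66)]
[ 0.261 -0.162  0.291]
```

View pics/d.png

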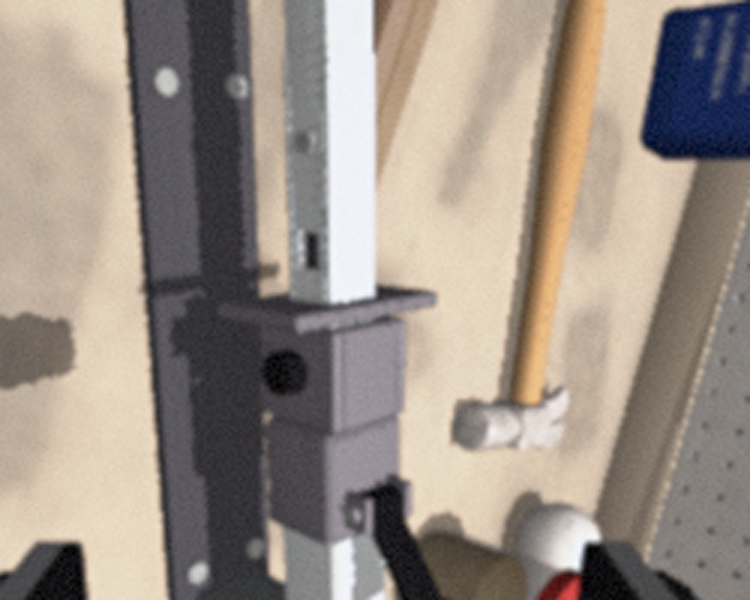

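The picture shows the hole as a dark spot at crop (313,250), the strip's screw at (307,140), and the near button at (285,372).

Run:
```python
from h import *
z=np.load('d.npz');im=z['im'].astype(float).mean(-1);W=z['W'];c=np.load('dc.npz');R,t,K=c['R'],c['t'],c['K']
yaw=np.radians(25.1); ex=np.array([np.cos(yaw),np.sin(yaw),0]); ey=np.array([-np.sin(yaw),np.cos(yaw),0])
o=np.array([.4766,-.1362,.08])+0.0003*ex+.001*ey
C=-R.T@t
def hit(u,v,x):
    r=R.T@np.array([(u-K[0,2])/K[0,0],(v-K[1,2])/K[1,1],1]); s=(x-(C-o)@ex)/(r@ex); p=C-o+s*r
    return (p@ey).round(4),p[2].round(4)
def cen(u0,u1,v0,v1,th):
    s=im[v0:v1,u0:u1]; print(s.astype(int)); wt=np.clip(th-s,0,None); v,u=np.mgrid[v0:v1,u0:u1]; return (u*wt).sum()/wt.sum(),(v*wt).sum()/wt.sum()
h=cen(247,260,134,153,80); print(h,hit(*h,-.011))
b=cen(237,253,175,194,60); print(b,hit(*b,-.028),hit(*b,-.026))
s=(150+307/3,60+140/3); print(s,hit(*s,-.012))
L=W-o; Q=np.stack([L@ex,L@ey,L[...,2]],-1)
m=(Q[...,2]>.012)&(Q[...,2]<.03)
for y in np.arange(-.04,.12,.01):
    k=m&(abs(Q[...,1]-y)<.005)&(abs(Q[...,0])<.045); 
    if k.sum(): print(round(y,3),k.sum(),np.percentile(Q[k][:,0],[2,98]).round(4))
k=(Q[...,2]>-.01)&(Q[...,2]<.005)&(Q[...,1]>.03)&(Q[...,1]<.12)&(abs(Q[...,0])<.03)
A=Q[k]; print(np.polyfit(A[:,1],A[:,0],1),len(A))
k=(abs(Q[...,2])<.01)&(Q[...,1]>-.04)&(Q[...,1]<-.012)&(abs(Q[...,0])<.03); A=Q[k]; print(np.polyfit(A[:,1],A[:,0],1),len(A))
k=(Q[...,2]>-.01)&(Q[...,2]<.02)&(Q[...,1]>.01)&(Q[...,1]<.03)&(Q[...,0]<-.024)&(Q[...,0]>-.04); print(np.percentile(Q[k],[5,50,95],axis=0).round(4))
```

```text
[[158 143 131 127 129 128 129 129 127 122 121 126 183]
 [163 146 131 128 126 128 128 125 122 123 122 138 186]
 [152 144 147 153 133 114 120 119 122 129 136 150 191]
 [139 138 169 176 135  99  89  97 108 120 134 156 188]
 [140 150 173 173 123  77  58  61  79 109 127 138 185]
 [150 160 179 163 121  77  33  42  69 104 126 128 178]
 [153 159 177 170 124  77  34  36  64 103 126 136 181]
 [145 157 182 182 139  74  38  39  66 104 134 150 189]
 [153 156 189 198 150  79  35  38  66 108 135 153 189]
 [158 161 180 180 137  83  39  44  64 106 126 138 186]
 [160 152 162 161 129  75  44  37  62  96 120 135 182]
 [145 145 162 175 134  81  37  44  63 101 123 142 183]
 [141 140 169 185 148  78  36  39  60  99 123 142 184]
 [153 144 161 169 133  78  37  33  61  97 119 133 176]
 [160 149 160 148 125  75  49  47  63 101 115 130 175]
 [148 147 149 143 123  99  80  79  80  94 117 127 173]
 [141 138 135 133 125 118 114 116 114 113 125 134 177]
 [138 132 128 131 125 130 133 127 123 125 130 134 177]
 [145 133 131 128 128 134 135 129 128 125 139 144 182]]
(np.float64(253.6814386640976), np.float64(143.2337829
[... 878 characters left out ...]
60 56 44 40 37 51 51 47 60 55 64 72 73]
 [62 72 69 69 67 60 63 61 67 65 69 73 69 69 77 71]
 [65 64 73 73 68 71 67 68 71 75 71 74 72 71 73 70]]
(np.float64(243.8390544200936), np.float64(183.6118689977838)) (np.float64(0.0008), np.float64(0.0085)) (np.float64(0.0), np.float64(0.0062))
(252.33333333333331, 106.66666666666666) (np.float64(0.0751), np.float64(0.0052))
-0.04 240 [-0.02    0.0163]
-0.03 239 [-0.0201  0.0161]
-0.02 225 [-0.0195  0.0171]
-0.01 259 [-0.0194  0.0166]
0.0 268 [-0.0194  0.0163]
0.01 275 [-0.0194  0.0167]
0.02 359 [-0.0361  0.0325]
[-0.00833156 -0.01002914] 962
[ 0.06367375 -0.017681  ] 315
[[-0.0364  0.0166 -0.0079]
 [-0.0349  0.0206  0.0069]
 [-0.0257  0.022   0.0197]]
```

Hole about 39 mm on. I'm returning to vertical above the squeeze point (5 mm towards the flange).

Call:
servo_tool --moves '[[[7.5,0,0],[0,0,0],100],[[7.5,0,0],[0,0,0],100],[[7.5,0,0],[0,0,0],100],[[7.5,0,0],[0,0,0],100],[[7.5,0,0],[0,0,0],100],[[7.5,0,0],[0,0,0],100],[[0,0,0],[0.0024,0.028,0],100],[[0,0,0],[0.0024,0.028,0],100],[[0,0,0],[0.0024,0.028,0],100],[[0,0,0],[0,0,0],100],[[0,0,0],[0,0,0],100]]'

```text
time: 5.65
ee_pos: [0.4778, -0.1299, 0.1657]
tcp_rot: [-179.9, 0.0, 114.9]
wrist_force: [0.1, -0.3, 0.2]
opening: 0.0853
grasp_force: 0.0
```

```bash
cat >> h.py <<'E'
def todo(dy,z=None,yaw=25.4,S=(.4764,-.1352)):
    "tool-frame shift to a place dy along the pole from the start squeeze point"
    from scipy.spatial.transform import Rotation as Ro
    o=get_obs(); a=np.radians(yaw); p=np.array(o["ee_pos"])
    T=np.array([S[0]-dy*np.sin(a),S[1]+dy*np.cos(a),p[2] if z is None else z])
    R=Ro.from_euler('xyz',o["tcp_rot"],degrees=True).as_matrix()
    D=Ro.from_matrix(R.T@Ro.from_euler('xyz',[180,0,90+yaw],degrees=True).as_matrix()).as_rotvec(degrees=True)
    print('shift',(R.T@(T-p)).round(4),'turn',D.round(2))
E
python3 - <<'E'
from h import *
st(); todo(.005,.058)
im,d,W=cloud("wrist"); np.savez('e.npz',im=im,W=W)
yaw=np.radians(25.4); ex=np.array([np.cos(yaw),np.sin(yaw),0]); ey=np.array([-np.sin(yaw),np.cos(yaw),0])
L=W-np.array([.4764,-.1352,.08]); Q=np.stack([L@ex,L@ey,L[...,2]],-1)
for y in np.arange(-.04,.15,.01):
    k=(Q[...,2]>.005)&(Q[...,2]<.028)&(abs(Q[...,1]-y)<.003)&(abs(Q[...,0])<.045)
    if k.sum(): a=np.percentile(Q[k][:,0],[2,98]);print(round(y,3),k.sum(),a.round(4),a.mean().round(4))
marks("wrist",["squeeze_point","push_flange"])
E
```

```text
{'time': 5.65, 'q': [-15.1756, -3.0306, -1.377, 91.6813, -0.0464, 49.9449], 'ee_pos': [0.4778, -0.1299, 0.1657], 'tcp_rot': [-179.949, 0.0178, 114.8795], 'wrist_force': [0.0641, -0.2654, 0.2335], 'torque': [0.0134, -0.0418, -0.0082], 'opening': 0.0853, 'grasp_force': 0.0}
shift [ 0.0008 -0.0034  0.1077] turn [-0.05  0.02 -0.52]
-0.04 225 [-0.0197  0.0184] -0.0007
-0.03 235 [-0.0199  0.0183] -0.0008
-0.02 177 [-0.0181  0.0173] -0.0004
-0.01 249 [-0.0186  0.0181] -0.0003
0.0 351 [-0.0269  0.0255] -0.0007
0.01 252 [-0.0186  0.0179] -0.0003
0.02 688 [-0.0342  0.0335] -0.0003
0.03 153 [-0.0104  0.0099] -0.0002
0.04 148 [-0.0112  0.01  ] -0.0006
0.05 158 [-0.0109  0.01  ] -0.0005
0.06 168 [-0.0106  0.01  ] -0.0003
0.07 166 [-0.0103  0.0101] -0.0001
0.08 181 [-0.0101  0.011 ] 0.0005
0.09 200 [-0.0107  0.011 ] 0.0002
0.1 191 [-0.0103  0.0111] 0.0004
0.11 197 [-0.0101  0.0102] 0.0
0.12 204 [-0.0099  0.0111] 0.0006
0.13 209 [-0.0096  0.0112] 0.0008
0.14 647 [-0.0257  0.0271] 0.0007
wrist squeeze_point [([0.4753, -0.1331, 0.0784], 0.63)]
wrist push_flange [([0.4671, -0.118, 0.0784], 0.81)]
```

Call:
servo_tool --moves '[[[0,0,0],[0.0008,-0.0038,0],100],[[0,0,0],[0,0,0.027],100],[[0,0,0],[0,0,0.027],100],[[0,0,0],[0,0,0.027],100],[[0,0,0],[0,0,0.0267],100],[[0,0,0],[0,0,0],100],[[0,0,0],[0,0,0],100]]'

```text
time: 6.5
ee_pos: [0.4729, -0.132, 0.0588]
tcp_rot: [180.0, 0.0, 114.7]
wrist_force: [-0.4, -0.2, 1.3]
opening: 0.0856
grasp_force: 0.0
```

Run:
```python
from h import *
st(); todo(.005,.058,yaw=24.9)
im,d=camera("wrist"); show(im[100:,80:440],'e.png')
```

```text
{'time': 6.5, 'q': [-15.5916, -3.5649, -13.6806, 79.8774, -0.0057, 49.7182], 'ee_pos': [0.4729, -0.132, 0.0588], 'tcp_rot': [179.9984, 0.0088, 114.6902], 'wrist_force': [-0.4215, -0.1965, 1.3468], 'torque': [-0.0093, 0.0058, -0.0297], 'opening': 0.0856, 'grasp_force': 0.0}
shift [0.0006 0.0018 0.0008] turn [ 0.    0.01 -0.21]
```

View pics/e.png

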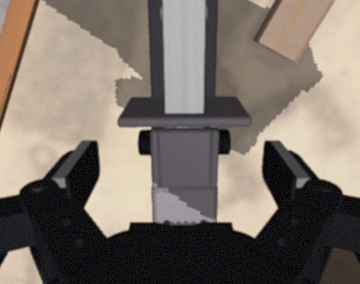

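Picture: flange at (185,112), buttons at (144,141) and (222,141), fingers clear on either side. Centring by 1.3 mm and squeezing at 20 N.

Call:
servo_tool --moves '[[[0,0,0],[0.0005,0.0013,0],75],[[0,0,0],[0,0,0],70],[[0,0,0],[0,0,0],62],[[0,0,0],[0,0,0],56],[[0,0,0],[0,0,0],52],[[0,0,0],[0,0,0],48],[[0,0,0],[0,0,0],46],[[0,0,0],[0,0,0],46],[[0,0,0],[0,0,0],46]]' --force 20

```text
time: 7.45
ee_pos: [0.4743, -0.1307, 0.058]
tcp_rot: [-180.0, -0.0, 114.7]
wrist_force: [0.1, -0.7, 0.8]
opening: 0.0394
grasp_force: 0.0
```

Run:
```python
from h import *
st(); todo(.005,.058,yaw=24.9)
im,d=camera("wrist"); show(cv2.resize(im[170:300,170:350],None,fx=4,fy=4,interpolation=cv2.INTER_CUBIC),'f.png')
```

```text
{'time': 7.45, 'q': [-15.4056, -3.4112, -13.6288, 79.7857, 0.0004, 49.8689], 'ee_pos': [0.4743, -0.1307, 0.058], 'tcp_rot': [-179.9978, -0.0024, 114.7255], 'wrist_force': [0.065, -0.7118, 0.7879], 'torque': [0.0196, -0.0263, 0.0068], 'opening': 0.0394, 'grasp_force': 0.0}
shift [ 0.  0. -0.] turn [-0.   -0.   -0.17]
```

View pics/f.png

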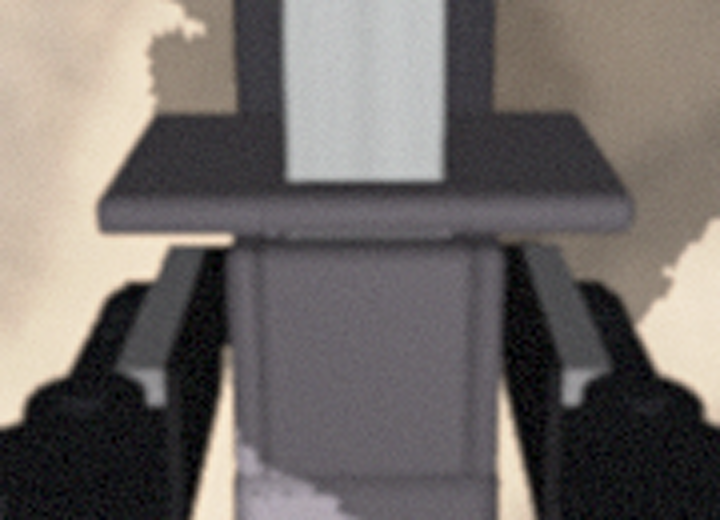

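Picture: both pads beside the collar just behind the flange (row 245), symmetric, but the reading shows no grip yet. Closing further.

Call:
servo_tool --moves '[[[0,0,0],[0,0,0],42],[[0,0,0],[0,0,0],40],[[0,0,0],[0,0,0],40]]' --force 20

```text
time: 7.8
ee_pos: [0.4745, -0.1306, 0.0581]
tcp_rot: [180.0, 0.0, 114.7]
wrist_force: [1.6, 0.8, 1.8]
opening: 0.0373
grasp_force: 20.5
```

Call:
servo_tool --moves '[[[0,0,0],[0.001,0,0],40],[[0,0,0],[0.001,0,0],40],[[0,0,0],[0.001,0,0],40],[[0,0,0],[0.001,0,0],40]]'

```text
time: 8.2
ee_pos: [0.4738, -0.1291, 0.0582]
tcp_rot: [180.0, 0.3, 114.7]
wrist_force: [8.6, -14.7, -4.6]
opening: 0.0371
grasp_force: 20.6
```

Call:
servo_tool --moves '[[[0,0,0],[-0.002,0,0],40],[[0,0,0],[-0.002,0,0],40],[[0,0,0],[0,0,0],40]]'

```text
time: 8.5
ee_pos: [0.4745, -0.1306, 0.0581]
tcp_rot: [180.0, -0.0, 114.7]
wrist_force: [2.5, 1.3, 2.8]
opening: 0.037
grasp_force: 21.6
```

Run:
```python
from h import *
st(); todo(.005,.058,yaw=24.9)
im,d,W=cloud("wrist"); show(cv2.resize(im[170:300,170:350],None,fx=4,fy=4,interpolation=cv2.INTER_CUBIC),'g.png')
yaw=np.radians(24.9); ex=np.array([np.cos(yaw),np.sin(yaw),0]); ey=np.array([-np.sin(yaw),np.cos(yaw),0])
L=W-np.array([.4764,-.1352,.08]); Q=np.stack([L@ex,L@ey,L[...,2]],-1)
for y in (.007,.0,-.01,.0217): 
  k=(abs(Q[...,1]-y)<.0015)&(abs(Q[...,0])<.06)&(Q[...,2]>-.04)
  A=Q[k];A=A[np.argsort(A[:,0])]; print(y); print((A[::max(1,len(A)//25)][:,[0,2]]*1000).round(0).astype(int).tolist())
for c in ("wrist",): marks(c,["squeeze_point","push_flange"])
```

```text
{'time': 8.5, 'q': [-15.4031, -3.4105, -13.6083, 79.7909, 0.0284, 49.8652], 'ee_pos': [0.4745, -0.1306, 0.0581], 'tcp_rot': [179.973, -0.0144, 114.7316], 'wrist_force': [2.4581, 1.2916, 2.8176], 'torque': [0.3073, -0.5696, 0.056], 'opening': 0.037, 'grasp_force': 21.5664}
shift [-0.     -0.0002  0.0001] turn [ 0.03 -0.01 -0.17]
0.007
[[-52, 94], [-49, 94], [-48, 91], [-47, 90], [-46, 87], [-45, 100], [-42, 70], [-38, 69], [-35, 67], [-19, 43], [-17, 19], [-9, 19], [-1, 19], [6, 19], [14, -3], [19, 37], [34, 67], [37, 69], [40, 71], [43, 71], [46, 70], [47, 98], [47, 89], [48, 93], [49, 98], [51, 94]]
0.0
[[-49, 68], [-48, 93], [-47, 89], [-46, 88], [-46, 86], [-44, 71], [-41, 70], [-38, 69], [-35, 70], [-19, 31], [-18, 19], [-11, 20], [-4, 19], [4, 18], [10, 18], [17, 19], [19, 48], [36, 69], [39, 70], [41, 71], [44, 71], [46, 89], [46, 70], [47, 90], [48, 93], [49, 94]]
-0.01
[[-18, 18], [-17, 19], [-15, 19], [-14, 18], [-13, 19], [-11, 19], [-10, 19], [-8, 18], [-7, 18], [-6, 18], [-5, 19], [-4, 19], [-2, 18], [-1, 20], [1, 19], [3, 19], [4, 20], [5, 19], [7, 19], [8, 19], [10, 20], [11, 18], [13, 19], [14, 19], [16, 19], [17, 18], [42, 73]]
0.0217
[[-35, 17], [-28, 20], [-24, 15], [-22, 94], [-21, 88], [-20, 98], [-19, 90], [-18, 102], [-16, 103], [-15, -18], [-14, -19], [-13, 101], [-8, 19], [8, 18], [13, 109], [14, 93], [16, 102], [17, 83], [18, 112], [19, 111], [20, 93], [21, 96], [22, 80], [24, 92], [27, -7], [35, 15]]
wrist squeeze_point [([0.4768, -0.1354, 0.0759], 0.87)]
wrist push_flange [([0.4683, -0.1158, 0.0738], 0.79)]
```

View pics/g.png

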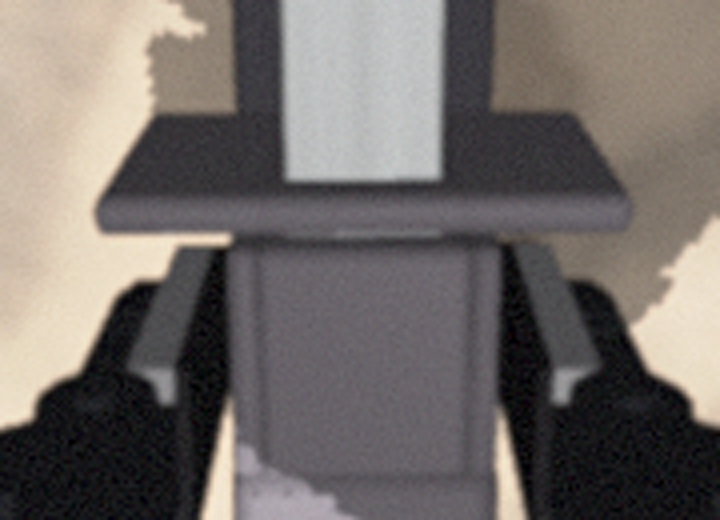

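The picture still shows the pads symmetric at the collar. The slide was blocked after the hole's play, so I'll check from outside what the pads actually hold.

Run:
```python
from h import *
ims=[]
for c in ("scene","top"):
    im,d,W=cloud(c); k=calibration(c); p=np.array(k["camera_matrix"])@(np.array(k["R"])@[.4764,-.1352,.08]+k["t"]); u,v=(p[:2]/p[2]).astype(int); print(c,u,v,p[2])
    print((-np.array(k["R"]).T@k["t"]).round(2))
    s=28; ims.append(cv2.resize(im[max(v-s,0):v+s,u-s-4:u+s+4],(450,400),interpolation=cv2.INTER_CUBIC))
show(np.hstack(ims)[:, :800],'hh.png')
```

```text
scene 310 192 1.365313559586652
[-0.13  0.83  0.85]
top 298 225 1.2180849372182996
[ 0.32 -0.03  1.29]
```

View pics/hh.png

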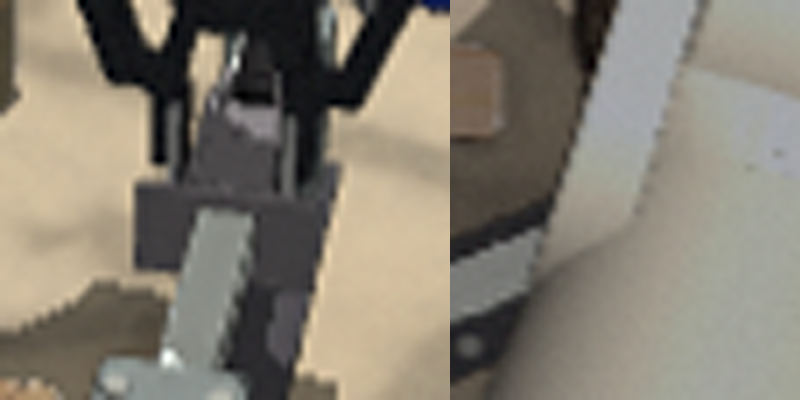

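Scene picture: the flange is at (235,230), and the fingers stand behind it with visible ends near row 165. They may be sitting too high. I'll measure the fingertips from the wrist depth.

Run:
```python
from h import *
from scipy.spatial.transform import Rotation as Ro
def an(W,p,rot,lab):
    R=Ro.from_euler('xyz',rot,degrees=True).as_matrix(); T=(W-np.array(p))@R
    for s in (-1,1):
        for a in range(16,64,6):
            k=(s*T[...,1]>a/1000)&(s*T[...,1]<(a+6)/1000)&(abs(T[...,0])<.02)&(T[...,2]<.012)&(T[...,2]>-.09)
            if k.sum()>2: print(lab,s*a,k.sum(),'z',(np.percentile(T[k][:,2],[1,50,90,99])*1000).round(0),'x',(np.percentile(T[k][:,0],[2,98])*1000).round(0))
e=np.load('e.npz'); an(e['W'],[.4778,-.1299,.1657],[-179.949,.018,114.88],'open')
o=get_obs(); im,d,W=cloud("wrist"); an(W,o["ee_pos"],o["tcp_rot"],'now')
s=cloud("scene")[2]; an(s,o["ee_pos"],o["tcp_rot"],'scene')
```

```text
open -40 1555 z [-86. -70. -54. -49.] x [-11.  11.]
open -46 460 z [-90. -76. -58. -51.] x [ 7. 12.]
open -52 245 z [-89. -70. -59. -55.] x [ 6. 12.]
open -58 7 z [-90. -89. -88. -88.] x [5. 6.]
open 40 1718 z [-87. -71. -54. -49.] x [-11.  11.]
open 46 303 z [-90. -75. -58. -52.] x [ 7. 12.]
open 52 228 z [-89. -70. -59. -55.] x [ 5. 11.]
open 58 4 z [-90. -89. -89. -89.] x [5. 6.]
now -16 1621 z [-89. -55. -34.  -6.] x [-16.  18.]
now -22 929 z [-90. -60. -23.  -4.] x [ 6. 18.]
now -28 778 z [-90. -52. -19.  -4.] x [ 3. 18.]
now -34 634 z [-90. -87. -42.  -9.] x [-12.  18.]
now -40 241 z [-90. -87. -82. -80.] x [ 6. 14.]
now -46 144 z [-90. -88. -84. -82.] x [-9. 13.]
now 16 1606 z [-89. -55. -34.  -6.] x [-15.  18.]
now 22 926 z [-90. -60. -23.  -5.] x [ 6. 18.]
now 28 769 z [-90. -53. -20.  -5.] x [ 2. 18.]
now 34 591 z [-90. -87. -78. -12.] x [-12.  18.]
now 40 236 z [-90. -87. -82. -80.] x [ 7. 13.]
now 46 143 z [-90. -88. -84. -82.] x [-8. 13.]
scene -16 40 z [-87. -38.  -9.  -3.] x [-11.  19.]
scene -22 57 z [-87. -50. -19.  -7.] x [ 5. 20.]
scene -28 57 z [-89. -51. -16.  -6.] x [-9. 19.]
scene -34 22 z [-89. -38.  -7.  -3.] x [ 5. 18.]
scene -40 3 z [-86. -86. -84. -83.] x [10. 11.]
scene -46 3 z [-89. -86. -82. -81.] x [ 7. 14.]
scene 16 64 z [-85. -49. -16.  -7.] x [-13.  20.]
scene 22 48 z [-88. -47. -11.  -4.] x [ 5. 18.]
scene 28 39 z [-89. -40. -13.  -4.] x [ 2. 19.]
scene 34 14 z [-89. -80. -16.  -4.] x [ 5. 18.]
scene 40 4 z [-88. -86. -83. -82.] x [ 9. 13.]
```

Run:
```python
from h import *
from scipy.spatial.transform import Rotation as Ro
e=np.load('e.npz');R=Ro.from_euler('xyz',[-179.949,.018,114.88],degrees=True).as_matrix(); T=(e['W']-np.array([.4778,-.1299,.1657]))@R
for a in range(-60,60,10):
    k=(T[...,1]>a/1000)&(T[...,1]<(a+10)/1000)&(abs(T[...,0])<.06)&(T[...,2]<-.045)&(T[...,2]>-.25)
    if k.sum(): A=T[k]; print(a,k.sum(),(np.percentile(A[:,2],[2,50,98,100])*1000).round(0),'x',(np.percentile(A[:,0],[0,50,100])*1000).round(0))
o=get_obs(); s=cloud("scene")[2]; R=Ro.from_euler('xyz',o["tcp_rot"],degrees=True).as_matrix(); T=(s-o["ee_pos"])@R
for lo,hi in ((-.06,-.019),(.019,.06)):
    k=(T[...,1]>lo)&(T[...,1]<hi)&(abs(T[...,0])<.0125)&(T[...,2]>-.11)&(T[...,2]<.04); A=T[k]; print(np.sort((A[:,2]*1000).round(0))[-15:])
```

```text
-60 2476 [-128. -100.  -62.  -51.] x [-13.   6.  14.]
-50 3179 [-114.  -82.  -51.  -48.] x [-12.  10.  17.]
-40 1836 [-126. -116. -105.  -97.] x [-5. 16. 18.]
-30 2406 [-135. -124. -112. -109.] x [ 9. 17. 20.]
-20 2653 [-135. -128. -108. -107.] x [ 8. 18. 21.]
-10 2378 [-134. -121. -109. -107.] x [ 8. 10. 20.]
0 2444 [-135. -121. -108. -107.] x [ 8. 10. 21.]
10 2582 [-135. -128. -109. -107.] x [ 8. 18. 21.]
20 2412 [-134. -124. -110. -107.] x [ 8. 16. 20.]
30 1678 [-124. -115.  -98.  -96.] x [-8. 16. 18.]
40 3184 [-112.  -82.  -51.  -48.] x [-12.   9.  16.]
50 3472 [-126. -102.  -64.  -54.] x [-13.   6.  13.]
[-50. -49. -49. -48. -48. -48. -47. -46. -45. -43. -42. -42. -42. -41.
  -6.]
[-54. -53. -52. -52. -52. -52. -51. -51. -51. -50. -48. -47. -43.  -9.
  -4.]
```

The depth from both cameras shows that the fingertips end about 42 mm above the reported TCP (at this opening), so I gripped above the buttons. I'm opening, going 34 mm lower, and squeezing again.

Call:
servo_tool --moves '[[[0,0,0],[0,0,0],60],[[0,0,0],[0,0,0],80],[[0,0,0],[-0.0015,0,0],95],[[0,0,0],[0,0,0],95],[[0,0,0],[0,0,0],95],[[0,0,0],[0,0,0.012],95],[[0,0,0],[0,0,0.012],95],[[0,0,0],[0,0,0.01],95],[[0,0,0],[0,0,0],95]]'

```text
time: 9.8
ee_pos: [0.4736, -0.1317, 0.0217]
tcp_rot: [-179.9, -0.1, 114.7]
wrist_force: [-0.8, -0.4, 0.6]
opening: 0.0812
grasp_force: 0.0
```

Run:
```python
from h import *
st(); todo(.004,.024,yaw=24.9)
im,d,W=cloud("wrist"); marks("wrist",["squeeze_point","push_flange","lever_tip"])
yaw=np.radians(24.9); ex=np.array([np.cos(yaw),np.sin(yaw),0]); ey=np.array([-np.sin(yaw),np.cos(yaw),0])
L=W-np.array([.4764,-.1352,.08]); Q=np.stack([L@ex,L@ey,L[...,2]],-1)
for y in np.arange(-.01,.1,.01):
    k=(Q[...,2]>.005)&(Q[...,2]<.028)&(abs(Q[...,1]-y)<.002)&(abs(Q[...,0])<.038)
    if k.sum(): a=np.percentile(Q[k][:,0],[1,99]);print(round(y,3),k.sum(),a.round(4),a.mean().round(4))
for s in (-1,1):
    k=(s*Q[...,0]>.03)&(s*Q[...,0]<.05)&(abs(Q[...,1]-.005)<.02)&(Q[...,2]>-.04)&(Q[...,2]<.06); A=Q[k]; print(s,len(A),(np.percentile(A,[1,5,50,95],axis=0)*1000).round(1).tolist())
    k&=(Q[...,2]<.03); A=Q[k]; print(len(A),np.percentile(A,[2,98],axis=0).round(4) if len(A) else '')
```

```text
{'time': 9.8, 'q': [-15.5346, -2.5346, -16.8257, 75.8969, -0.0015, 49.7377], 'ee_pos': [0.4736, -0.1317, 0.0217], 'tcp_rot': [-179.8555, -0.1204, 114.7275], 'wrist_force': [-0.7535, -0.4349, 0.6279], 'torque': [0.0495, -0.0086, -0.0696], 'opening': 0.0812, 'grasp_force': 0.0}
shift [-0.0004  0.001  -0.0023] turn [-0.14 -0.12 -0.17]
wrist squeeze_point [([0.4752, -0.1363, 0.0807], 0.9), ([0.4687, -0.1154, 0.0827], 0.21)]
wrist push_flange [([0.4698, -0.1151, 0.0787], 0.7)]
wrist lever_tip []
-0.01 660 [-0.0179  0.0191] 0.0006
0.0 968 [-0.0268  0.0277] 0.0004
0.01 778 [-0.0179  0.0188] 0.0005
0.02 1891 [-0.0345  0.035 ] 0.0002
0.03 449 [-0.0104  0.0112] 0.0004
0.04 478 [-0.0103  0.0109] 0.0003
0.05 511 [-0.0104  0.0111] 0.0004
0.06 571 [-0.0105  0.011 ] 0.0002
0.07 623 [-0.0105  0.0109] 0.0002
0.08 687 [-0.0103  0.0112] 0.0004
0.09 703 [-0.0104  0.0109] 0.0002
-1 4556 [[-49.7, -6.6, -11.5], [-47.9, -3.8, -3.1], [-41.2, 15.1, 32.9], [-31.1, 22.3, 57.7]]
2209 [[-0.0475 -0.006  -0.0117]
 [-0.0304  0.0227  0.0275]]
1 4631 [[30.3, -7.0, -11.6], [31.0, -4.1, -3.1], [40.0, 14.8, 33.7], [48.6, 22.5, 57.4]]
2204 [[ 0.0305 -0.0064 -0.012 ]
 [ 0.0465  0.0229  0.0278]]
```

Call:
servo_tool --moves '[[[0,0,0],[0,0.001,-0.002],75],[[0,0,0],[0,0,0],68],[[0,0,0],[0,0,0],60],[[0,0,0],[0,0,0],54],[[0,0,0],[0,0,0],48],[[0,0,0],[0,0,0],42],[[0,0,0],[0,0,0],40],[[0,0,0],[0,0,0],40],[[0,0,0],[0,0,0],40]]' --force 20

```text
time: 10.9
ee_pos: [0.4753, -0.1322, 0.0268]
tcp_rot: [-179.9, 0.1, 114.7]
wrist_force: [-5.7, -2.6, 10.0]
opening: 0.0415
grasp_force: 19.8
```

Opening 41.5 mm with 20 N, so both buttons are fully in. Sliding gently.

Call:
servo_tool --moves '[[[0,0,0],[0.001,-0.0005,0],40],[[0,0,0],[0.001,0,0],40],[[0,0,0],[0.001,0,0],40],[[0,0,0],[0.001,0,0],40]]'

```text
time: 11.3
ee_pos: [0.4737, -0.1289, 0.0268]
tcp_rot: [-180.0, 0.1, 114.7]
wrist_force: [-3.9, -3.9, 8.8]
opening: 0.0414
grasp_force: 19.7
```

Call:
servo_tool --moves '[[[0,0,0],[0.0024,0,0],40],[[0,0,0],[0.0024,0,0],40],[[0,0,0],[0.0024,0,0],40],[[0,0,0],[0.0024,0,0],40],[[0,0,0],[0.0024,0,0],40],[[0,0,0],[0.0024,0,0],40],[[0,0,0],[0.0024,0,0],40],[[0,0,0],[0.0024,0,0],40],[[0,0,0],[0.0024,0,0],40],[[0,0,0],[0.0024,0,0],40],[[0,0,0],[0,0,0],40]]'

```text
time: 12.4
ee_pos: [0.4634, -0.1068, 0.0268]
tcp_rot: [-180.0, 0.1, 114.7]
wrist_force: [-5.7, -1.9, 9.4]
opening: 0.0414
grasp_force: 19.8
```

```bash
cat >> h.py <<'E'
def flange(f=False):
    im,d,W=cloud("wrist"); yaw=np.radians(24.9); ex=np.array([np.cos(yaw),np.sin(yaw),0]); ey=np.array([-np.sin(yaw),np.cos(yaw),0])
    L=W-np.array([.4764,-.1352,.08]); Q=np.stack([L@ex,L@ey,L[...,2]],-1)
    k=(Q[...,2]>.0185)&(Q[...,2]<.026)&(abs(Q[...,0])>.021)&(abs(Q[...,0])<.036)&(Q[...,1]>.0)&(Q[...,1]<.09)
    A=Q[k][:,1]; h,b=np.histogram(A,np.arange(0,.09,.001)); i=h.argmax(); A=A[abs(A-b[i])<.006]; print('flange y',len(A),np.percentile(A,[5,50,95]).round(4))
    # first-beyond-flange edge on the tube top
    o=get_obs(); P=(np.array(o["ee_pos"])-[.4764,-.1352,.08]); print('tcp x,y',(P@ex).round(4),(P@ey).round(4))
    return im,d,Q
E
python3 - <<'E'
from h import *
st(); flange(); marks("wrist",["squeeze_point","push_flange"])
E
```

```text
{'time': 12.4, 'q': [-12.9303, -5.106, -18.6847, 76.3963, -0.0699, 52.3568], 'ee_pos': [0.4634, -0.1068, 0.0268], 'tcp_rot': [-179.9771, 0.0707, 114.7128], 'wrist_force': [-5.6553, -1.8766, 9.4064], 'torque': [-0.444, 1.1237, -0.0071], 'opening': 0.0414, 'grasp_force': 19.8273}
flange y 793 [0.0457 0.0485 0.0507]
tcp x,y 0.0002 0.0312
wrist squeeze_point [([0.4665, -0.1117, 0.0791], 0.74)]
wrist push_flange [([0.4574, -0.0865, 0.0765], 0.93)]
```

Call:
servo_tool --moves '[[[0,0,0],[0,0,0],55],[[0,0,0],[0,0,0],71],[[0,0,0],[0,0,0],71],[[0,0,0],[0.001,0,0],71],[[0,0,0],[0.001,0,0],71],[[0,0,0],[0.001,0,0],71],[[0,0,0],[0.001,0,0],71],[[0,0,0],[0.001,0,0],71]]'

```text
time: 13.35
ee_pos: [0.4618, -0.1023, 0.0259]
tcp_rot: [-180.0, 0.1, 114.7]
wrist_force: [1.4, -4.5, -3.2]
opening: 0.0608
grasp_force: 2.5
```

Run:
```python
from h import *
st(); flange()
```

```text
{'time': 13.35, 'q': [-12.452, -5.4615, -19.1136, 76.3098, -0.0617, 52.827], 'ee_pos': [0.4618, -0.1023, 0.0259], 'tcp_rot': [-179.993, 0.0721, 114.721], 'wrist_force': [1.417, -4.4941, -3.1677], 'torque': [-0.8088, -0.4427, 0.1542], 'opening': 0.0608, 'grasp_force': 2.5392}
flange y 1081 [0.0459 0.0496 0.0527]
tcp x,y 0.0006 0.0362
```

Call:
servo_tool --moves '[[[0,0,0],[0.001,0,0],71],[[0,0,0],[0.001,0,0],71],[[0,0,0],[0.001,0,0],71],[[0,0,0],[0.001,0,0],71],[[0,0,0],[0.001,0,0],71]]'

```text
time: 13.9
ee_pos: [0.4596, -0.0976, 0.0259]
tcp_rot: [-180.0, 0.0, 114.7]
wrist_force: [1.5, -4.4, -3.3]
opening: 0.0607
grasp_force: 2.6
```

Run:
```python
from h import *
st(); im,d,Q=flange()
v,u=np.where((abs(Q[...,0])<.003)&(Q[...,2]>.005)&(Q[...,2]<.03)); 
for s in (-1,1):
    k=(s*Q[...,0]>.019)&(s*Q[...,0]<.0295)&(Q[...,2]<.0165)&(Q[...,2]>-.012)&(Q[...,1]>.015)&(Q[...,1]<.042); A=Q[k]; print(s,len(A),np.percentile(A,[5,50,95],axis=0).round(4).tolist() if len(A) else '')
```

```text
{'time': 13.9, 'q': [-11.9618, -5.8832, -19.4985, 76.3602, -0.0366, 53.3188], 'ee_pos': [0.4596, -0.0976, 0.0259], 'tcp_rot': [-179.9978, 0.044, 114.7193], 'wrist_force': [1.5413, -4.3599, -3.3147], 'torque': [-0.8703, -0.4672, 0.2327], 'opening': 0.0607, 'grasp_force': 2.608}
flange y 1055 [0.051  0.0547 0.0577]
tcp x,y 0.0006 0.0414
-1 185 [[-0.0237, 0.0308, 0.0011], [-0.0217, 0.0373, 0.0063], [-0.0201, 0.0414, 0.013]]
1 166 [[0.021, 0.0301, 0.0011], [0.0223, 0.0374, 0.0055], [0.0236, 0.0414, 0.0071]]
```

Call:
servo_tool --moves '[[[0,0,0],[0.001,0,0],71],[[0,0,0],[0.001,0,0],71],[[0,0,0],[0.001,0,0],71],[[0,0,0],[0.0005,0,0],71]]'

```text
time: 14.35
ee_pos: [0.458, -0.0942, 0.0259]
tcp_rot: [-180.0, 0.0, 114.7]
wrist_force: [1.8, -3.3, -2.6]
opening: 0.0606
grasp_force: 2.2
```

```bash
cat >> h.py <<'E'
def chk():
    o=get_obs(); print('F',np.round(o["wrist_force"],1),'t',o["time"])
    im,d,Q=flange(); yt=None
    y0=np.array(o["ee_pos"])
    for s in (-1,1):
        k=(s*Q[...,0]>.0195)&(s*Q[...,0]<.0298)&(Q[...,2]<.0165)&(Q[...,2]>-.004)&(Q[...,1]>.022)&(Q[...,1]<.05); A=Q[k]; print(s,len(A),np.percentile(A,[5,50,95],axis=0).round(4).tolist() if len(A) else '')
E
python3 -c "from h import *;chk()"
```

```text
F [ 1.8 -3.3 -2.6] t 14.35
flange y 1174 [0.0504 0.057  0.0606]
tcp x,y 0.0006 0.0452
-1 318 [[-0.0298, 0.0346, 0.0005], [-0.0234, 0.0412, 0.0067], [-0.0203, 0.048, 0.0148]]
1 187 [[0.0211, 0.0342, 0.0009], [0.0225, 0.0413, 0.0055], [0.024, 0.0452, 0.0072]]
```

Call:
servo_tool --moves '[[[0,0,0],[0.0005,0,0],71],[[0,0,0],[0.0005,0,0],71],[[0,0,0],[0,0,0],71]]'

```text
time: 14.7
ee_pos: [0.4574, -0.0929, 0.026]
tcp_rot: [-180.0, -0.0, 114.7]
wrist_force: [-0.4, -0.3, -0.3]
opening: 0.0606
grasp_force: 0.1
```

```bash
python3 -c "from h import *;chk()"
```

```text
F [-0.4 -0.3 -0.3] t 14.7
flange y 1060 [0.0558 0.0596 0.0627]
tcp x,y 0.0006 0.0463
-1 532 [[-0.0298, 0.0354, 0.0006], [-0.0256, 0.0423, 0.0059], [-0.0216, 0.0473, 0.0133]]
1 393 [[0.0212, 0.0344, 0.001], [0.0244, 0.042, 0.0055], [0.0274, 0.0463, 0.0072]]
```

The force dropped to zero and both buttons now reach out to about 27 mm, so they have popped. I'll back off, open and look.

Call:
servo_tool --moves '[[[0,0,0],[-0.003,0,0],90],[[0,0,0],[-0.004,0,0],95],[[0,0,0],[0,0,0],95],[[0,0,0],[0,0,-0.035],95],[[0,0,0],[0,0,-0.035],95],[[0,0,0],[0,0,-0.035],95],[[0,0,0],[0,0,0],95]]'

```text
time: 15.45
ee_pos: [0.4626, -0.1001, 0.1357]
tcp_rot: [179.7, 0.2, 114.7]
wrist_force: [-0.2, -0.8, 0.7]
opening: 0.081
grasp_force: 0.0
```

Run:
```python
from h import *
st(); im,d,Q=flange()
show(im,'i.png'); np.savez('i.npz',im=im,Q=Q)
marks("wrist",["squeeze_point","push_flange","lever_hinge","lever_tip"])
for y in np.arange(.03,.046,.002):
    k=(Q[...,2]>-.01)&(Q[...,2]<.025)&(abs(Q[...,1]-y)<.001)&(abs(Q[...,0])<.035); A=Q[k][:,0]; print(y.round(3),A.min().round(4),A.max().round(4))
for y in np.arange(-.07,.0,.005):
    k=(Q[...,2]>.022)&(Q[...,2]<.08)&(abs(Q[...,1]-y)<.0015)&(abs(Q[...,0])<.02); A=Q[k]; 
    if len(A): print('lever',y.round(3),len(A),np.percentile(A[:,0],[3,97]).round(4),np.percentile(A[:,2],[10,50,90]).round(4))
```

```text
{'time': 15.45, 'q': [-12.21, -6.7579, -8.1542, 88.2126, 0.0063, 53.0696], 'ee_pos': [0.4626, -0.1001, 0.1357], 'tcp_rot': [179.6835, 0.23, 114.7197], 'wrist_force': [-0.1709, -0.8394, 0.7045], 'torque': [-0.0047, 0.0297, -0.0185], 'opening': 0.081, 'grasp_force': 0.0}
flange y 3 [0.0597 0.0611 0.0616]
tcp x,y 0.0016 0.0382
wrist squeeze_point [([0.4593, -0.0968, 0.0771], 0.94), ([0.4922, -0.1785, 0.1266], 0.51)]
wrist push_flange [([0.4506, -0.0761, 0.0725], 0.96)]
wrist lever_hinge [([0.4792, -0.1425, 0.0998], 0.93)]
wrist lever_tip [([0.4936, -0.1773, 0.1285], 0.69)]
0.03 -0.0197 0.0178
0.032 -0.0269 0.0258
0.034 -0.0287 0.0266
0.036 -0.0283 0.0264
0.038 -0.0281 0.0273
0.04 -0.028 0.0272
0.042 -0.028 0.0272
0.044 -0.0281 0.0273
lever -0.05 52 [-0.0103  0.0095] [0.049  0.051  0.0522]
lever -0.045 124 [-0.0095  0.0087] [0.0472 0.0488 0.05  ]
lever -0.04 100 [-0.008   0.0073] [0.0412 0.0428 0.0443]
lever -0.035 98 [-0.0081  0.0074] [0.038  0.0396 0.0409]
lever -0.03 90 [-0.0082  0.0069] [0.0347 0.0361 0.0372]
lever -0.025 92 [-0.0076  0.0067] [0.0312 0.0326 0.034 ]
lever -0.02 88 [-0.0082  0.0068] [0.028  0.0292 0.0304]
lever -0.015 117 [-0.0124  0.011 ] [0.0243 0.0256 0.0273]
lever -0.01 105 [-0.0149  0.0119] [0.0231 0.0251 0.0259]
lever -0.005 80 [-0.0131  0.0118] [0.0223 0.0236 0.0255]
```

View pics/i.png

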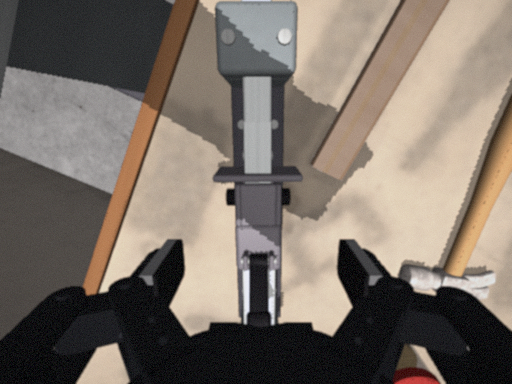

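Buttons show symmetrically out at (231,197) and (286,197), and the depth gives ±28 mm. The lever is at (258,285), tip about 54 mm above the axis. I'm moving behind it with the fingers shut.

Call:
servo_tool --moves '[[[0,0,0],[-0.023,-0.0004,0],50],[[0,0,0],[-0.023,-0.0004,0],20],[[0,0,0],[-0.023,-0.0004,0],0],[[0,0,0],[-0.022,-0.0003,0],0],[[0,0,0],[0,0,0],0],[[0,0,0],[0,0,0],0],[[0,0,0],[0,0,0],0]]'

```text
time: 16.4
ee_pos: [0.4967, -0.1822, 0.1304]
tcp_rot: [-180.0, -0.1, 114.7]
wrist_force: [-0.5, -0.5, -0.2]
opening: 0.0002
grasp_force: 0.0
```

Run:
```python
from h import *
from scipy.spatial.transform import Rotation as Ro
st(); o=get_obs(); im,d,Q=flange()
c=calibration("wrist")
im,d,W=cloud("wrist"); R=Ro.from_euler('xyz',o["tcp_rot"],degrees=True).as_matrix(); T=(W-o["ee_pos"])@R
k=(abs(T[...,1])<.02)&(abs(T[...,0])<.03)&(T[...,2]>-.1)&(T[...,2]<-.025); A=T[k]; print(len(A),(np.percentile(A,[1,5,50,95,99,99.9],axis=0)*1000).round(1).tolist())
```

```text
{'time': 16.4, 'q': [-20.1515, 1.336, -0.9532, 87.7793, 0.0077, 45.1047], 'ee_pos': [0.4967, -0.1822, 0.1304], 'tcp_rot': [-179.9569, -0.0538, 114.7437], 'wrist_force': [-0.4558, -0.4989, -0.2234], 'torque': [-0.0078, -0.0078, -0.008], 'opening': 0.0002, 'grasp_force': 0.0}
flange y 362 [0.0571 0.0594 0.062 ]
tcp x,y -0.0012 -0.0512
4443 [[-9.5, -19.4, -99.3], [-6.7, -13.6, -92.7], [10.4, -0.1, -80.0], [12.2, 13.5, -46.4], [13.6, 19.2, -41.4], [16.1, 20.0, -39.0]]
```

Call:
servo_tool --moves '[[[0,0,0],[0,0.0005,0.01],0],[[0,0,0],[0,0.0005,0.01],0],[[0,0,0],[-0.0006,0,0.005],0],[[0,0,0],[-0.0006,0,0.005],0],[[0,0,0],[-0.0006,0,0.005],0],[[0,0,0],[-0.0006,0,0.005],0],[[0,0,0],[-0.0006,0,0.005],0],[[0,0,0],[0,0,0.003],0]]'

```text
time: 17.3
ee_pos: [0.4993, -0.1852, 0.0824]
tcp_rot: [-180.0, -0.0, 114.7]
wrist_force: [0.5, -0.4, 1.4]
opening: -0.0
grasp_force: 0.6
```

Call:
servo_tool --moves '[[[0,0,0],[-0.0005,0,0.003],0],[[0,0,0],[-0.0005,0,0.003],0],[[0,0,0],[0,0,0.002],0]]'

```text
time: 17.6
ee_pos: [0.4998, -0.1861, 0.0747]
tcp_rot: [-180.0, -0.0, 114.7]
wrist_force: [0.5, -1.5, 1.2]
opening: 0.0004
grasp_force: 0.5
```

Call:
servo_tool --moves '[[[0,0,0],[0,0,0.002],0],[[0,0,0],[0,0,0.002],0],[[0,0,0],[0,0,0],0]]'

```text
time: 17.9
ee_pos: [0.5, -0.1862, 0.072]
tcp_rot: [180.0, 0.1, 114.7]
wrist_force: [-1.8, -0.0, 7.3]
opening: 0.0003
grasp_force: 3.8
```

Run:
```python
from h import *
im,d,Q=flange()
for y in np.arange(-.06,.0,.006):
    k=(Q[...,2]>.018)&(Q[...,2]<.08)&(abs(Q[...,1]-y)<.0015)&(abs(Q[...,0])<.012); A=Q[k]; 
    if len(A): print('lever',y.round(3),len(A),np.percentile(A[:,0],[3,97]).round(4),np.percentile(A[:,2],[10,50,90]).round(4))
```

```text
flange y 729 [0.0592 0.0615 0.064 ]
tcp x,y -0.0 -0.0562
lever -0.06 118 [-0.0038  0.0036] [0.0637 0.0735 0.0756]
lever -0.054 109 [-0.0088  0.0087] [0.0267 0.0647 0.0748]
lever -0.048 284 [-0.0109  0.0109] [0.024  0.0505 0.0707]
lever -0.042 261 [-0.0096  0.0095] [0.0239 0.0255 0.0733]
lever -0.036 151 [-0.0073  0.0077] [0.0235 0.0246 0.0253]
lever -0.03 148 [-0.0073  0.0077] [0.0238 0.0247 0.0254]
lever -0.024 157 [-0.0074  0.0078] [0.0236 0.0246 0.0255]
lever -0.018 158 [-0.0069  0.0078] [0.0238 0.0248 0.0256]
lever -0.012 232 [-0.0112  0.0112] [0.0257 0.0271 0.0281]
lever -0.006 275 [-0.0114  0.0111] [0.0255 0.027  0.028 ]
```

The lever surface is level now. I'll give a slightly firmer press, then retreat and verify.

Call:
servo_tool --moves '[[[0,0,0],[0,0,0.0015],0],[[0,0,0],[0,0,0],0]]'

```text
time: 18.15
ee_pos: [0.5003, -0.1865, 0.0716]
tcp_rot: [179.9, 0.1, 114.7]
wrist_force: [-3.8, -0.4, 14.4]
opening: -0.0001
grasp_force: 7.4
```

Call:
servo_tool --moves '[[[0,0,0],[0,0,-0.005],0],[[0,0,0],[0,0,-0.03],0],[[0,0,0],[0,0,-0.04],0],[[0,0,0],[-0.03,0,-0.04],0],[[0,0,0],[-0.03,0,-0.04],0],[[0,0,0],[0,0,0],0],[[0,0,0],[0,0,0],0]]'

```text
time: 18.85
ee_pos: [0.5254, -0.2411, 0.2246]
tcp_rot: [180.0, 0.0, 114.7]
wrist_force: [-0.7, -0.8, -0.9]
opening: -0.0002
grasp_force: 0.0
```

Run:
```python
from h import *
st(); im,d,Q=flange(); show(im,'j.png')
for y in np.arange(-.066,.05,.006):
    k=(Q[...,2]>.005)&(Q[...,2]<.08)&(abs(Q[...,1]-y)<.003)&(abs(Q[...,0])<.03); A=Q[k]; B=A[abs(A[:,0])<.006]
    if len(B): print(y.round(3),len(A),np.percentile(A[:,0],[2,98]).round(4),'z',np.percentile(B[:,2],[10,50,90]).round(4))
marks("wrist",["squeeze_point","push_flange","lever_hinge","lever_tip"])
```

```text
{'time': 18.85, 'q': [-24.6599, 9.6967, 18.5374, 98.8134, 0.0147, 40.6625], 'ee_pos': [0.5254, -0.2411, 0.2246], 'tcp_rot': [179.971, 0.0112, 114.6776], 'wrist_force': [-0.7294, -0.8404, -0.8728], 'torque': [0.0405, -0.0608, 0.0298], 'opening': -0.0002, 'grasp_force': 0.0}
flange y 9 [0.0594 0.0598 0.06  ]
tcp x,y -0.0005 -0.1157
-0.066 145 [-0.0143  0.0143] z [0.0119 0.0131 0.014 ]
-0.06 143 [-0.0142  0.0142] z [0.0238 0.0253 0.0261]
-0.054 160 [-0.0141  0.0142] z [0.025  0.0257 0.0266]
-0.048 163 [-0.0151  0.0141] z [0.0231 0.0242 0.0256]
-0.042 167 [-0.015  0.014] z [0.0226 0.0235 0.0247]
-0.036 179 [-0.0149  0.014 ] z [0.023  0.0237 0.0245]
-0.03 173 [-0.0148  0.0139] z [0.0229 0.0236 0.0248]
-0.024 178 [-0.0161  0.0154] z [0.0231 0.024  0.0249]
-0.018 247 [-0.0187  0.018 ] z [0.0227 0.0238 0.0247]
-0.012 254 [-0.0195  0.0187] z [0.0234 0.0252 0.0267]
-0.006 229 [-0.0193  0.0187] z [0.0248 0.0262 0.0272]
-0.0 218 [-0.0192  0.0186] z [0.0145 0.0158 0.0187]
0.006 252 [-0.0202  0.0185] z [0.0149 0.0157 0.017 ]
0.012 257 [-0.02    0.0184] z [0.0149 0.016  0.0167]
0.018 231 [-0.0189  0.0174] z [0.0138 0.0155 0.0167]
0.024 290 [-0.0181  0.0175] z [0.0139 0.0175 0.0184]
0.03 262 [-0.0192  0.018 ] z [0.0167 0.0177 0.0185]
0.036 283 [-0.0209  0.018 ] z [0.0168 0.0179 0.019 ]
0.042 334 [-0.0268  0.0246] z [0.0169 0.0179 0.0189]
0.048 289 [-0.019   0.0178] z [0.0169 0.0181 0.0187]
wrist squeeze_point [([0.4571, -0.0955, 0.0764], 0.93)]
wrist push_flange [([0.4503, -0.0755, 0.0758], 0.62)]
wrist lever_hinge [([0.4757, -0.14, 0.1026], 0.73)]
wrist lever_tip [([0.4981, -0.1844, 0.1053], 0.74)]
```

View pics/j.png

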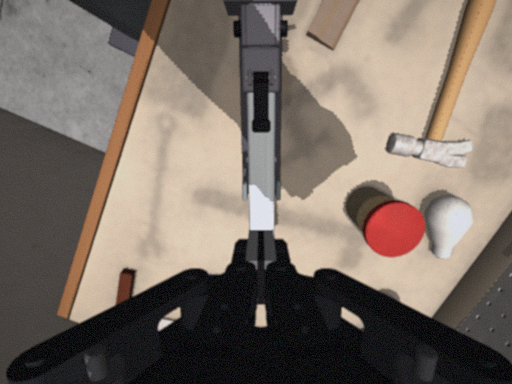

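The picture shows the lever flat along the pole at (261,100), both buttons out at (239,27) and (284,27), and the jar untouched. Handing in.

```bash
python3 -c "
from workcell import *
print(job_done())"
```

```text
the job is handed in; nothing more can be done
None
```

The pole is one hole shorter, about 38 mm: both buttons popped out in the next holes, the lever is folded flat and I let go, and the job is handed in at about 19 s; my first squeeze sat above the buttons, so that first slide pushed on the pins with about 17 N before I backed off and redid it.

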